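Change over the tubes in the parts drier

TASK

Change over the parts drier: first switch it off at its red toggle lever, then press the two flip caps that stand open (green and blue) fully shut, after that flick the orange cap fully open, and last switch the drier back on. Leave the white cap shut, do not knock the air bar above the tubes, and leave the other things on the bench where they are.

Things in the scene. Friction and masses are not known exactly. Their poses are not given: they have to be found in the camera images.
- rack: Drying rack fixed to the bench, 380 mm wide (y), 150 mm deep; origin on the bench, -x side towards the robot, yaw varies. Four clear tubes (42 mm across, 130 mm long) stand along its y, 85 mm apart, in any colour order, leaning 0.5 rad towards its -x, so their mouths look up at the robot. Mouth centres: rack x -20, z 140, y +-42.5 and +-127.5 mm.
- air_bar: White air bar fixed above the tubes, 65 deep, 400 wide, 45 mm high; origin at its underside's centre, at rack x 49, z 325 mm (front edge at rack x 16); axes as the rack's. It blocks a vertical gripper at an open cap: come from the robot's side, tool tilted about 25 to 30 deg, fingers pointing down and away from the robot. Posts at rack x 70, y +-182 mm.
- switch (a joint): Drier switch: toggle lever, 0 = off (leans 0.6 rad towards its box's -x, the robot's side, by the red dot), 1.2 = on (leans 0.6 rad to +x, by the green dot). Over-centre: left more than about 0.3 rad past the middle it drops to that end by its own weight; about 1 N at the grip moves it.
- switch_box: Grey switch box 120 x 90 x 50 mm, fixed on the bench; origin at the centre of its underside. The lever swings in its x-z plane, about an axis along its y; its yaw varies.
- switch_pivot (a point): Pivot of the switch lever, 45 mm above the bench; the lever turns about the switch box's y axis.
- switch_grip (a point): Centre of the lever's red grip (15 mm thick, 26 mm wide along the box's y, 45 mm long), 90 mm from the pivot; at value q it lies at pivot + 90 mm * (sin(q-0.6), 0, cos(q-0.6)) in the box's axes. The grip ends 110 mm from the pivot.
- cap_green (a joint): Hinge of the green flip cap (dried parts, stands open at the start): 0 = pressed fully home on the tube, 1.9 = open to its stop. Opening swings the lip up and back, away from the robot. Stiff hinge: the cap stays where it is left; about 0.6 N at the lip moves it. Disc 47 mm across, 10 mm thick.
- cap_green_hinge (a point): Hinge of the green cap, on the far (rack +x) side of its tube's mouth; axis along the rack's y.
- cap_green_lip (a point): Grip point on the green cap's flat lip (24 mm wide along the rack's y, 7 mm thick; the lip ends 82 mm and the disc begins 47.5 mm from the hinge), 70 mm from the hinge: at value q it lies at hinge + 70 mm * (-cos(q-0.5), 0, sin(q-0.5)) in the rack's axes. Can be pinched by its two sides; it slips a little in the pads, so carry it some 10 mm past home or open stop.
- cap_blue (a joint): Hinge of the blue flip cap (dried parts, stands open at the start): 0 = pressed fully home on the tube, 1.9 = open to its stop. Opening swings the lip up and back, away from the robot. Stiff hinge: the cap stays where it is left; about 0.6 N at the lip moves it. Disc 47 mm across, 10 mm thick.
- cap_blue_hinge (a point): Hinge of the blue cap, on the far (rack +x) side of its tube's mouth; axis along the rack's y.
- cap_blue_lip (a point): Grip point on the blue cap's flat lip (24 mm wide along the rack's y, 7 mm thick; the lip ends 82 mm and the disc begins 47.5 mm from the hinge), 70 mm from the hinge: at value q it lies at hinge + 70 mm * (-cos(q-0.5), 0, sin(q-0.5)) in the rack's axes. Can be pinched by its two sides; it slips a little in the pads, so carry it some 10 mm past home or open stop.
- cap_orange (a joint): Hinge of the orange flip cap (washed parts to be dried next, shut at the start): 0 = pressed fully home on the tube, 1.9 = open to its stop. Opening swings the lip up and back, away from the robot. Stiff hinge: the cap stays where it is left; about 0.6 N at the lip moves it. Disc 47 mm across, 10 mm thick.
- cap_orange_hinge (a point): Hinge of the orange cap, on the far (rack +x) side of its tube's mouth; axis along the rack's y.
- cap_orange_lip (a point): Grip point on the orange cap's flat lip (24 mm wide along the rack's y, 7 mm thick; the lip ends 82 mm and the disc begins 47.5 mm from the hinge), 70 mm from the hinge: at value q it lies at hinge + 70 mm * (-cos(q-0.5), 0, sin(q-0.5)) in the rack's axes. Can be pinched by its two sides; it slips a little in the pads, so carry it some 10 mm past home or open stop.
- cap_white (a joint): Hinge of the white flip cap (not in use, shut at the start, stays shut): 0 = pressed fully home on the tube, 1.9 = open to its stop. Opening swings the lip up and back, away from the robot. Stiff hinge: the cap stays where it is left; about 0.6 N at the lip moves it. Disc 47 mm across, 10 mm thick.
- cap_white_hinge (a point): Hinge of the white cap, on the far (rack +x) side of its tube's mouth; axis along the rack's y.
- cap_white_lip (a point): Grip point on the white cap's flat lip (24 mm wide along the rack's y, 7 mm thick; the lip ends 82 mm and the disc begins 47.5 mm from the hinge), 70 mm from the hinge: at value q it lies at hinge + 70 mm * (-cos(q-0.5), 0, sin(q-0.5)) in the rack's axes. Can be pinched by its two sides; it slips a little in the pads, so carry it some 10 mm past home or open stop.
- board: Loose green circuit board 70 x 130 x 6 mm lying flat on the bench; origin at the underside. Bystander, not to be moved.
- screwdriver: Loose yellow screwdriver, 160 mm, lying on the bench; origin at the underside. Bystander, not to be moved.
- spool: Loose blue solder spool, 60 mm across, 46 mm high; origin at the underside. Bystander, not to be moved.
- flux_bottle: Loose white bottle with red cap, 48 mm across, 110 mm high; origin at the underside. Bystander, not to be moved.
- multimeter: Loose red multimeter 150 x 75 x 35 mm lying flat; origin at the underside. Bystander, not to be moved.
- wash_bottle: Loose clear bottle with blue cap, 60 mm across, 140 mm high; origin at the underside. Bystander, not to be moved.
Not all that is in view belongs to the job. Leave any purple look-alike of the switch_box alone.

How it is judged:
On the way, in this order (a step that is already met when the one before it is completed fails the run):
1. the drier is switched off (value of joint switch below 0.15 rad), for 0.2 s.
2. with the drier off, the green and blue caps are both shut (value of joint each of cap_green, cap_blue below 0.07 rad and value of joint switch below 0.15 rad), for 0.2 s.
3. with the drier off, the orange cap is open (all of step 2 and value of joint cap_orange above 1.35 rad), for 0.2 s.
4. the drier is switched on again (value of joint switch above 1.05 rad), for 0.2 s.
At the end, for the whole second after the job is handed in: The green, blue and white caps are shut (within 0.07 rad of home), the orange cap is open (beyond 1.35 rad) and at rest, the switch is on (beyond 1.05 rad), and every bystander is within 30 mm of where it stood (value of joint each of cap_green, cap_blue, cap_white below 0.07 rad and value of joint cap_orange above 1.35 rad and value of joint switch above 1.05 rad and velocity of joint each of cap_orange, switch below 0.1 rad/s and not (distance of board from where it was at the start of the episode above 0.03 m) and not (distance of screwdriver from where it was at the start of the episode above 0.03 m) and not (distance of spool from where it was at the start of the episode above 0.03 m) and not (distance of flux_bottle from where it was at the start of the episode above 0.03 m) and not (distance of multimeter from where it was at the start of the episode above 0.03 m) and not (distance of wash_bottle from where it was at the start of the episode above 0.03 m)); the robot touches nothing.
It fails at once if the white cap is opened (beyond 0.25 rad) (value of joint cap_white above 0.25 rad).
It fails at once if the air bar is knocked (over 10 N) (contact force between air_bar and anything else above 10 N).
It fails at once if a bystander is moved by more than 30 mm (distance of any of board, screwdriver, spool, flux_bottle, multimeter, wash_bottle from where it was at the start of the episode above 0.03 m).
It also fails if it takes over 72 s, if anything falls off the work surface, if the arm or the gripper's body presses on something with over 40 N, if the wrist force passes 120 N, or if a joint passes its speed limit or range.

ROBOT

A 6-joint arm with a two-finger parallel gripper is mounted at the origin on the work surface. World frame = base frame: x ahead of the robot, y to its left, z up, the work surface at z = 0. Lengths are in m, angles in rad, forces in N, time in s.
With the tool pointing down it reaches from about 0.35 to 0.775 m from the base axis. Payload 5.5 kg.
Tool frame: the origin (TCP) lies between the finger pads; the fingertips stand 19 mm ahead of it and the grasp point (between the pads) is the TCP; z points along the fingers, y is the line along which they close (so a half turn about z gives the same grasp; the last joint's range is limited). The gripper opens to 85 mm and grips with 20 to 120 N. Pads are 22 mm wide; open, the fingers measure 114 mm over their backs; the gripper's body (76 mm by 85 mm) begins 54 mm behind the grasp point. The pads swing forward as they close: fully open they stand 13 mm farther back than shut.
Start: joints at [1.177, 0.313, 0.046, 1.304, 0, 1.431], TCP at [0.144, 0.557, 0.25] pointing down, gripper open.
Joint ranges: [-2.76, 2.76], [-0.86, 1.69], [-1.03, 1.26], [-2.2, 2.34], [-1.47, 1.5], [-3.14, 3.14]. Speed limits (rad/s): [2.57, 2.57, 3.14, 3.14, 3.14, 3.14].

INTERFACE

Orientations are given as a unit quaternion [w, x, y, z].
In Python, from workcell import env gives the robot as it stands.
- The arm moves only by the shell command python3 -m pendant 'ROWS' [FORCE]. ROWS is JSON, a list of rows, each an object with "travel": the shift along the tool's x, y, z scaled (see below), a list of three; "rot": the turn, a rotation vector about the tool's x, y, z scaled (see below), a list of three; "fingers": the opening, from -1 (shut) to 1 (fully open). In form: [{"travel": [dx, dy, dz], "rot": [wx, wy, wz], "fingers": fingers}, ...]. A call has 1 to 10 rows; each row is the pose to reach, as a shift and turn from the pose commanded when the call began, along the tool's axes at that moment; what a row does not reach only later rows make up. The controller multiplies each number of a shift by 0.12 m and each number of a turn by 60 degrees. A row lasts 1/10 s, in which the tool goes at most 50 mm and 8.59 degrees, less where a joint would pass 70% of its speed; a pose out of reach is approached as far as the arm can. A call with a number of a shift or a turn outside -1 to 1 is refused whole. A call with a gripper value outside its range is refused whole. The fingers move at their own pace and stop on an object; FORCE is the grip in N (left out, the last holds). Time passes only in rows, so rows that repeat a pose let the fingers close. It gives the time, the measured TCP pose, the force, the opening and the grip force at its end, in the units of the state.
- env.get_state(): the state, without advancing time (a new reading comes with each control period).
- env.read_camera(name): name is "scene" or "top" or "wrist"; returns (picture, depth): 420x560x3 uint8, blue, green, red; 420x560 float32, m along the optical axis (not along the pixel's ray), 0 where there is no reading.
- env.camera_model(name): a dict with "fovy" (degrees; the focal length in pixels is half the picture's height over the tangent of half this angle, whatever the lens; pixels are square), "cx", "cy" (the principal point, pixels), "k1" (the pictures are not rectified: a ray, as slopes to the right and down, at radius r is drawn at 1 + k1 r^2 times it, then the intrinsics apply), "rvec" (rotation vector, rad) and "tvec" (3), from world to camera coordinates, as OpenCV has them; the wrist camera has in their place "T_tool_cam" (4x4, takes a point from camera to tool coordinates, whose origin is the TCP and whose axes are the flange's). Camera axes: x right, y down, z forward; pixel columns grow to the right and rows downward; lengths in m; the calibration is good to about 2 mm. A picture is of the moment at which its call begins: read the wrist's pose just before it. camera_model takes no time and is no camera call.
- env.hand_in(): hands the job in; it is judged then, once.
Trained networks look in the newest picture that a camera, given by its name, has taken for a name from the list of things; names that differ only in an ending like _2 or _b are one class to them, and where a whole thing is asked for, a point or a joint stands for the part that bears it (a point fixed in the world has none). Each returns a list of dicts, best first, with "conf" (0 to 1); they miss things now and then, are a little off and sometimes report something else, mostly with a low value. They report only what shows in the picture. A call takes as long as a camera call. They do not tell look-alikes from the thing itself.
- env.outline_of(camera, target): "mask" (420x560 bool, what is visible of it) and "xy" ([column, row] in pixels, amid what is visible of it).
The state is a dict: "clock": time; "joint_pos": joint angles; "qvel": joint speeds; "tau": joint torques, N m; "tcp_pos": TCP position; "orientation": TCP orientation; "wrist_force": force on the tool from outside, world axes, zero at the start; "ft_torque": the same for the moment, N m; "finger_gap": finger opening in m; "grip_force": force on a finger pad.
Only numpy, scipy, OpenCV 4.12 (cv2) and the standard library are available. Lean on these libraries where they do the work, as an engineer would, in place of code of your own. Each camera call takes 0.05 s, during which the arm holds its last target. There are 200 camera calls.

## Working session

There is one attempt and no reset: what is moved stays moved. The work goes in short steps, Python scripts to look and compute and a shell command to move; the robot and the scene stay as the last step left them, time stands still between calls to the robot, and variables do not carry over. Pictures are saved under pics/ and viewed, at most 10 in all, crops included, and the job is handed in when it is done.

```bash
mkdir -p pics; ls; python3 - <<'E'
from workcell import env
import cv2,numpy as np
print(env.get_state())
for c in("scene","top"):
    im,d=env.read_camera(c); cv2.imwrite(f"pics/{c}0.png",im); np.savez(f"{c}0.npz",im=im,d=d)
    print(c,env.camera_model(c))
print(env.camera_model("wrist"))
E
```

```text
pics
{'clock': 0.0, 'joint_pos': array([ 1.17744277e+00,  3.14024228e-01,  4.50290208e-02,  1.30358365e+00,
       -1.70957210e-05,  1.43119434e+00]), 'qvel': array([-0.00076337, -0.00077579,  0.00038472,  0.00178238,  0.00012126,
       -0.00062212]), 'tau': array([ 1.71646725e-04, -4.80631149e+01,  2.98528790e+01,  1.95566023e-02,
       -4.48624280e-05, -7.96286599e-06]), 'tcp_pos': array([0.14418866, 0.55616664, 0.24941573]), 'orientation': array([-2.26454841e-04,  1.26535608e-01,  9.91961665e-01, -8.62056678e-04]), 'wrist_force': array([ 0.52944708, -0.25199837,  0.26489837]), 'ft_torque': array([-0.03284043, -0.00111325, -0.05085673]), 'grip_force': 0.0, 'finger_gap': 0.08541259979442824}
scene {'fovy': 45.97692481783465, 'cx': 276.4427702578676, 'cy': 203.23831345358607, 'k1': -0.14874047317953337, 'rvec': array([ 1.90296154,  1.15522965, -0.58689565]), 'tvec': array([-0.25473895, -0.05612033,  1.91413324])}
top {'fovy': 51.01238313603958, 'cx': 276.25347481711697, 'cy': 215.09777112402202, 'k1': 0.004686310615241196, 'rvec': array([ 2.15744335, -2.17190868,  0.16578312]), 'tvec': array([0.00941245, 0.46603527, 1.37905808])}
{'fovy': 60.09938072591945, 'cx': 282.78786361495145, 'cy': 205.83436956824303, 'k1': 0.03089982235798171, 'T_tool_cam': array([[-8.26825878e-04, -9.52935974e-01, -3.03170489e-01,
         7.71234316e-02],
       [ 9.99999615e-01, -8.77054978e-04,  2.95268862e-05,
         6.59392669e-04],
       [-2.94034419e-04, -3.03170348e-01,  9.52936332e-01,
        -1.23196035e-01],
       [ 0.00000000e+00,  0.00000000e+00,  0.00000000e+00,
         1.00000000e+00]])}
```

View pics/scene0.png

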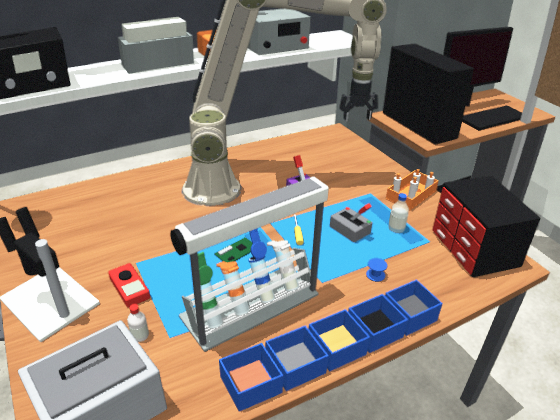

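View pics/top0.png

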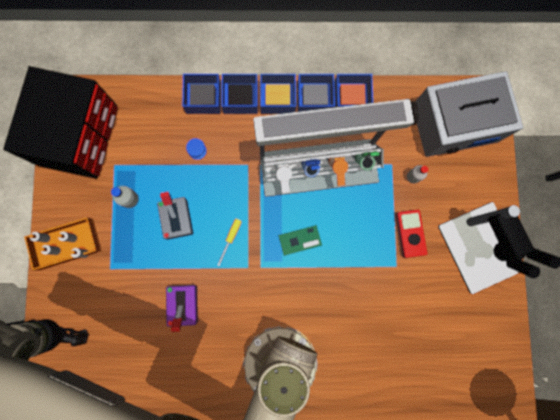

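The pictures show the grey switch box at top (175,217) with its red lever leaning to +x (on), and a purple look-alike at (182,305). From left (+y) to right the tubes are white (284,170), blue (313,165), orange (340,170) and green (367,158), under the white air bar (333,122). Only the grey box fits the description.

```bash
cat > h.py <<'E'
from workcell import env
import cv2,numpy as np
from scipy.spatial.transform import Rotation as R
def pose(s):
    q=s['orientation'];T=np.eye(4);T[:3,:3]=R.from_quat(np.r_[q[1:],q[0]]).as_matrix();T[:3,3]=s['tcp_pos'];return T
def cam(name):  # world<-cam
    m=env.camera_model(name)
    if name=='wrist': T=pose(env.get_state())@m['T_tool_cam']
    else:
        T=np.eye(4);T[:3,:3]=R.from_rotvec(m['rvec']).as_matrix();T[:3,3]=m['tvec'];T=np.linalg.inv(T)
    f=210/np.tan(np.radians(m['fovy'])/2)
    return T,np.array([[f,0,m['cx']],[0,f,m['cy']],[0,0,1]]),m['k1']
def cloud(c,d):
    T,K,k1=c; v,u=np.mgrid[:420,:560]
    p=np.stack([(u-K[0,2])/K[0,0],(v-K[1,2])/K[0,0]],-1); x=p.copy()
    for _ in range(8): x=p/(1+k1*(x**2).sum(-1,keepdims=True))
    P=np.concatenate([x*d[...,None],d[...,None]],-1)@T[:3,:3].T+T[:3,3]
    P[d<=0]=np.nan; return P
def proj(c,X):
    T,K,k1=c; x=(np.atleast_2d(X)-T[:3,3])@T[:3,:3]; x=x[:,:2]/x[:,2:]; x=x*(1+k1*(x**2).sum(1,keepdims=True))
    return x*K[0,0]+K[:2,2]
E
python3 - <<'E'
from h import *
np.set_printoptions(precision=4,suppress=True)
names=['switch_box','switch_grip','air_bar','cap_green','cap_blue','cap_orange','cap_white','board','screwdriver','spool','flux_bottle','multimeter','wash_bottle']
out={}
for c in('scene','top'):
    C=cam(c); im,d=env.read_camera(c); P=cloud(C,d)
    for n in names:
        for o in env.outline_of(c,n)[:2]:
            if o['conf']<.3: continue
            q=P[o['mask']]; q=q[~np.isnan(q[:,0])]
            if len(q)<4: continue
            out[f'{c}|{n}|{int(o["xy"][0])}']=q
            print(c,n,round(o['conf'],2),np.round(o['xy']),len(q),'med',np.median(q,0),'lo',np.percentile(q,3,axis=0),'hi',np.percentile(q,97,axis=0))
np.savez('masks.npz',**out)
E
```

```text
scene switch_box 0.88 [352. 223.] 1035 med [0.4839 0.3185 0.0471] lo [0.4075 0.2788 0.0027] hi [0.5261 0.3811 0.1254]
scene switch_box 0.7 [296. 174.] 267 med [0.1505 0.2984 0.061 ] lo [0.0528 0.2576 0.0002] hi [0.1798 0.3644 0.1317]
scene switch_grip 0.66 [297. 167.] 155 med [0.1496 0.3026 0.1011] lo [ 0.0182  0.2895 -0.0001] hi [0.1812 0.3865 0.1337]
scene switch_grip 0.51 [362. 209.] 98 med [0.5094 0.332  0.1106] lo [0.3738 0.3257 0.0029] hi [0.5261 0.4534 0.1364]
scene air_bar 0.82 [246. 212.] 4792 med [ 0.685  -0.1642  0.3677] lo [ 0.6306 -0.3375  0.3284] hi [0.7159 0.053  0.3736]
scene cap_green 0.7 [202. 269.] 250 med [ 0.628  -0.2617  0.1916] lo [ 0.6135 -0.2724  0.1626] hi [ 0.6376 -0.2467  0.2313]
scene cap_green 0.32 [353. 223.] 1020 med [0.4856 0.3168 0.0472] lo [0.4125 0.2788 0.0051] hi [0.5262 0.3735 0.1251]
scene cap_blue 0.72 [254. 245.] 293 med [ 0.6025 -0.0967  0.186 ] lo [ 0.5807 -0.114   0.1614] hi [ 0.616  -0.0767  0.2229]
scene cap_orange 0.46 [227. 264.] 151 med [ 0.5958 -0.1846  0.1477] lo [ 0.4166 -0.2028  0.0023] hi [ 0.6174 -0.122   0.1586]
scene cap_orange
[... 3121 characters left out ...]
 0.54 [233. 228.] 120 med [0.4227 0.1416 0.024 ] lo [0.3844 0.1244 0.0188] hi [0.4499 0.1603 0.0304]
top screwdriver 0.51 [313. 164.] 143 med [ 0.5947 -0.0983  0.1913] lo [ 0.5708 -0.1316  0.0217] hi [ 0.6341 -0.0774  0.2289]
top spool 0.89 [196. 147.] 315 med [0.6808 0.2632 0.0443] lo [0.6586 0.2396 0.0009] hi [0.7103 0.2891 0.0504]
top flux_bottle 0.8 [417. 176.] 273 med [ 0.5871 -0.4394  0.0703] lo [ 0.5716 -0.4606  0.0049] hi [ 0.61   -0.4265  0.1117]
top multimeter 0.56 [410. 232.] 1133 med [ 0.4026 -0.4228  0.0355] lo [ 0.3332 -0.4624  0.0172] hi [ 0.4727 -0.3873  0.0441]
top wash_bottle 0.82 [127. 199.] 427 med [0.5164 0.4678 0.0945] lo [0.4947 0.452  0.0166] hi [0.5441 0.4938 0.1416]
```

```bash
python3 - <<'E'
from h import *
np.set_printoptions(precision=4,suppress=True)
M=np.load('masks.npz')
for k,zl in (('scene|air_bar|246',(.362,.38)),('top|air_bar|335',(.362,.38)),('scene|switch_box|352',(.046,.054)),('top|switch_box|174',(.046,.054))):
    k=[x for x in M if x.startswith(k.rsplit('|',1)[0]) and abs(int(x.split('|')[2])-int(k.split('|')[2]))<4][0]
    q=M[k]; q=q[(q[:,2]>zl[0])&(q[:,2]<zl[1])]
    # drop sparse pts
    med=np.median(q,0); q=q[np.linalg.norm(q[:,:2]-med[:2],axis=1)<.25]
    img=np.zeros((400,500),np.uint8)
    ij=((q[:,:2]-med[:2])*800+[200,250]).astype(int)
    for a,b in ij:
        if 0<=a<400 and 0<=b<500: img[a,b]=255
    img=cv2.morphologyEx(img,cv2.MORPH_CLOSE,np.ones((7,7))); img=cv2.morphologyEx(img,cv2.MORPH_OPEN,np.ones((9,9)))
    ys=np.argwhere(img)
    r=cv2.minAreaRect(ys.astype(np.float32)); c=(np.array(r[0])-[200,250])/800+med[:2]
    print(k,'z',np.median(q[:,2]),'centre',c,'size',np.array(r[1])/800,'ang',r[2], np.radians(r[2]))
for k in M:
    if 'cap_' in k: 
        q=M[k]
        if k.split('|')[2] in('202','203','254','253','227','339','285','310','312','279'):
            q=q[(q[:,2]>.1)]; 
            top=q[q[:,2]>np.percentile(q[:,2],90)].mean(0); cen=q.mean(0)
            u,s,v=np.linalg.svd(q-cen); print(k,'cen',cen,'n',v[2],'top',top)
for c in ('scene','top'):
    for k in M:
        if k.startswith(c+'|switch_grip') and abs(int(k.split('|')[2])-(362 if c=='scene' else 168))<5:
            q=M[k];q=q[(q[:,2]>.085)&(q[:,2]<.15)]; print(k,q.mean(0),len(q),q.min(0),q.max(0))
E
```

```text
scene|air_bar|245 z 0.3708123712088214 centre [ 0.6673 -0.1376] size [0.0638 0.4104] ang 6.431644916534424 0.11225338011268159
top|air_bar|335 z 0.3717509849170044 centre [ 0.6605 -0.1393] size [0.0656 0.4105] ang 6.863691806793213 0.11979402087070007
scene|switch_box|352 z 0.04954174489973706 centre [0.4625 0.3293] size [0.1181 0.0877] ang 11.164880752563477 0.194863929724775
top|switch_box|174 z 0.05002863813398006 centre [0.456  0.3269] size [0.1194 0.0887] ang 11.309932708740234 0.19739556394651794
scene|cap_green|202 cen [ 0.6267 -0.2611  0.1945] n [0.9375 0.1371 0.32  ] top [ 0.6145 -0.2625  0.2296]
scene|cap_blue|253 cen [ 0.6006 -0.0964  0.1889] n [-0.8524 -0.1162 -0.5099] top [ 0.5819 -0.0987  0.2208]
scene|cap_orange|227 cen [ 0.5918 -0.1855  0.1443] n [-0.4712 -0.0339  0.8814] top [ 0.6149 -0.1853  0.1585]
top|cap_blue|310 cen [ 0.593  -0.0957  0.1951] n [0.8553 0.1836 0.4844] top [ 0.5755 -0.1016  0.2285]
scene|switch_grip|362 [0.5126 0.335  0.1181] 72 [0.4874 0.324  0.0871] [0.5294 0.3546 0.1412]
top|switch_grip|167 [0.5021 0.3362 0.1196] 148 [0.4761 0.3224 0.0852] [0.5237 0.3531 0.1437]
```

```bash
cat >> h.py <<'E'
def Rt(yaw,tilt=0): # tool z down, tool x = -x of the frame at yaw, tilted so fingers point away by tilt
    return R.from_euler('z',yaw).as_matrix()@R.from_euler('y',-tilt).as_matrix()@np.diag([-1.,1,-1])
def go(*targets):  # targets: (pos,Rmat) from the pose now
    T=pose(env.get_state())
    for p,Rm in targets:
        t=T[:3,:3].T@(np.array(p)-T[:3,3])/.12; r=R.from_matrix(T[:3,:3].T@Rm).as_rotvec()/np.radians(60)
        print('travel',np.round(t,3).tolist(),'rot',np.round(r,3).tolist())
E
python3 - <<'E'
from h import *
print(Rt(0,.5))
go(([.40,.33,.36],Rt(.196)))
E
```

```text
[[-0.87758256  0.          0.47942554]
 [ 0.          1.          0.        ]
 [-0.47942554  0.         -0.87758256]]
travel [-2.536, -1.293, -0.914] rot [0.0, 0.0, -0.43]
```

```bash
python3 -m pendant '[{"travel":[-0.4,-0.2,-0.3],"rot":[0,0,-0.14],"fingers":-1},{"travel":[-0.8,-0.4,-0.6],"rot":[0,0,-0.28],"fingers":-1},{"travel":[-1,-0.6,-0.9],"rot":[0,0,-0.43],"fingers":-1},{"travel":[-1,-0.8,-0.9],"rot":[0,0,-0.43],"fingers":-1},{"travel":[-1,-0.8,-0.9],"rot":[0,0,-0.43],"fingers":-1}]'
python3 - <<'E'
from h import *
go(([.40,.33,.36],Rt(.196)))
E
```

```text
clock: 2.0
tcp_pos: [0.2379, 0.4311, 0.3622]
orientation: [0.002, -0.096, 0.995, 0.002]
wrist_force: [0.3, -0.0, 0.0]
finger_gap: 0.0122
grip_force: 0.0
travel [-1.165, -1.086, 0.021] rot [0.003, 0.004, -0.003]
```

```bash
python3 -m pendant '[{"travel":[-0.35,-0.35,0],"rot":[0,0,0],"fingers":-1},{"travel":[-0.7,-0.7,0],"rot":[0,0,0],"fingers":-1},{"travel":[-1,-1,0],"rot":[0,0,0],"fingers":-1},{"travel":[-1,-1,0],"rot":[0,0,0],"fingers":-1},{"travel":[-1,-1,0],"rot":[0,0,0],"fingers":-1}]'
python3 - <<'E'
from h import *
np.set_printoptions(precision=4,suppress=True)
C=cam('wrist'); im,d=env.read_camera('wrist'); cv2.imwrite('pics/w1.png',im); P=cloud(C,d); np.savez('w1.npz',P=P,im=im)
from scipy import ndimage
z=P[...,2]; s=np.zeros_like(z,bool)
s=(z>.045)&(z<.055)
l,n=ndimage.label(s); k=np.argmax(ndimage.sum(s,l,range(1,n+1)))+1; q=P[l==k]
r=cv2.minAreaRect((q[:,:2]*1000).astype(np.float32)); print('box',r,'z',np.median(q[:,2]))
hsv=cv2.cvtColor(im,cv2.COLOR_BGR2HSV)
red=((hsv[...,0]<8)|(hsv[...,0]>172))&(hsv[...,1]>120)&(hsv[...,2]>60)&(z>.075)&(z<.16)
q=P[red]; print('red',len(q),q.mean(0),q.min(0),q.max(0)); cen=q.mean(0);print(np.linalg.svd(q-cen,full_matrices=False)[2]); print(env.get_state()['tcp_pos'])
E
```

```text
clock: 2.5
tcp_pos: [0.3797, 0.3381, 0.3573]
orientation: [-0.0, -0.096, 0.995, -0.0]
wrist_force: [-1.3, -0.4, -0.1]
finger_gap: -0.0001
grip_force: 0.0
box ((458.689697265625, 330.3258056640625), (119.41761779785156, 89.72189331054688), 11.719895362854004) z 0.04971242691075123
red 94 [0.5211 0.3743 0.1034] [0.4907 0.3271 0.0752] [0.6585 0.5732 0.114 ]
[[ 0.5545  0.8258 -0.1031]
 [ 0.8287 -0.5367  0.1587]
 [-0.0757  0.1735  0.9819]]
[0.3783 0.3389 0.3574]
```

View pics/w1.png

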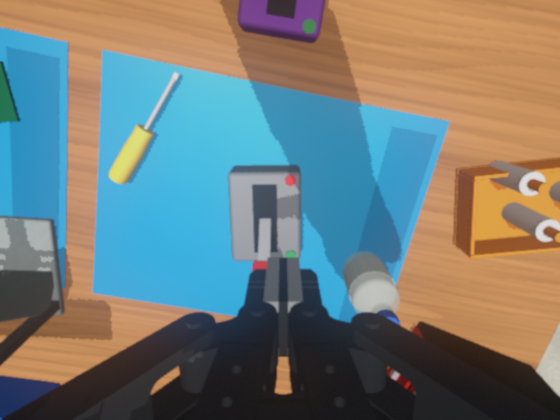

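The wrist picture shows the grey box at (265,215), red dot (291,180) on the robot's side, lever leaning over the green dot (291,254): it is on. The purple one (283,12) stays alone.

```bash
python3 - <<'E'
from h import *
B=np.array([.459,.329,0]); X=R.from_euler('z',.2).as_matrix()
f=lambda x,z:(B+X@[x,0,z],Rt(.2))
go(f(.105,.24),f(.105,.12),f(-.01,.12))
E
```

```text
travel [-1.52, -0.205, 0.977] rot [0.0, -0.001, -0.006]
travel [-1.521, -0.205, 1.977] rot [0.0, -0.001, -0.006]
travel [-0.563, -0.211, 1.978] rot [0.0, -0.001, -0.006]
```

```bash
python3 -m pendant '[{"travel":[-0.4,-0.1,0.3],"rot":[0,0,0],"fingers":-1},{"travel":[-0.8,-0.2,0.6],"rot":[0,0,0],"fingers":-1},{"travel":[-1,-0.2,0.98],"rot":[0,0,0],"fingers":-1},{"travel":[-1,-0.2,0.98],"rot":[0,0,0],"fingers":-1}]' && python3 -m pendant '[{"travel":[-0.52,0,0],"rot":[0,0,0],"fingers":-1},{"travel":[-0.52,0,0],"rot":[0,0,0],"fingers":-1},{"travel":[-0.52,0,0.4],"rot":[0,0,0],"fingers":-1},{"travel":[-0.52,0,0.8],"rot":[0,0,0],"fingers":-1},{"travel":[-0.52,0,1],"rot":[0,0,0],"fingers":-1},{"travel":[-0.52,0,1],"rot":[0,0,0],"fingers":-1}]'
python3 - <<'E'
from h import *
B=np.array([.459,.329,0]); X=R.from_euler('z',.2).as_matrix()
f=lambda x,z:(B+X@[x,0,z],Rt(.2))
go(f(.105,.12),f(-.01,.12))
E
```

```text
clock: 2.95
tcp_pos: [0.4998, 0.3398, 0.2362]
orientation: [-0.002, -0.098, 0.995, -0.001]
wrist_force: [-1.0, 0.4, -0.1]
finger_gap: 0.0
grip_force: 0.0
clock: 3.55
tcp_pos: [0.5568, 0.3516, 0.1155]
orientation: [-0.005, -0.099, 0.995, -0.001]
wrist_force: [-0.9, -0.3, 0.7]
finger_gap: -0.0004
grip_force: 0.0
travel [-0.039, -0.023, -0.038] rot [-0.002, -0.009, -0.001]
travel [0.919, -0.024, -0.029] rot [-0.002, -0.009, -0.001]
```

```bash
python3 -m pendant '[{"travel":[0.2,0,-0.05],"rot":[0,0,0],"fingers":-1},{"travel":[0.4,0,-0.05],"rot":[0,0,0],"fingers":-1},{"travel":[0.6,0,-0.05],"rot":[0,0,0],"fingers":-1},{"travel":[0.8,0,-0.05],"rot":[0,0,0],"fingers":-1},{"travel":[0.92,0,-0.05],"rot":[0,0,0],"fingers":-1},{"travel":[0.92,0,-0.05],"rot":[0,0,0],"fingers":-1},{"travel":[0.92,0,-0.05],"rot":[0,0,0],"fingers":-1}]'
python3 - <<'E'
from h import *
B=np.array([.459,.329,0]); X=R.from_euler('z',.2).as_matrix()
np.set_printoptions(precision=4,suppress=True)
print(X.T@(env.get_state()['tcp_pos']-B))
for c in('scene',):
    im,d=env.read_camera(c); P=cloud(cam(c),d); Q=(P-B)@X
    hsv=cv2.cvtColor(im,cv2.COLOR_BGR2HSV)
    red=((hsv[...,0]<8)|(hsv[...,0]>172))&(hsv[...,1]>120)&(Q[...,2]>.07)&(Q[...,2]<.17)&(abs(Q[...,0])<.12)&(abs(Q[...,1])<.06)
    print(red.sum(),np.median(Q[red],0) if red.any() else '')
E
```

```text
clock: 4.25
tcp_pos: [0.4534, 0.331, 0.1284]
orientation: [0.001, -0.099, 0.995, 0.001]
wrist_force: [1.0, -0.8, -0.3]
finger_gap: -0.0001
grip_force: 0.0
[-0.0051  0.0031  0.1284]
92 [-0.0429 -0.005   0.12  ]
```

```bash
python3 - <<'E'
from h import *
go(([.454,.331,.25],Rt(.118,.5)))
Rm=Rt(.118,.5); print(np.round(Rm.T@(np.array([.516,-.156,.40])-[.454,.331,.25])/.12,3))
E
```

```text
travel [-0.005, 0.002, -1.019] rot [0.02, -0.475, 0.074]
[-0.63  -4.091 -1.08 ]
```

```bash
python3 -m pendant '[{"travel":[0,0,-0.4],"rot":[0,0,0],"fingers":-1},{"travel":[0,0,-0.8],"rot":[0,-0.14,0.02],"fingers":-1},{"travel":[0,0,-1],"rot":[0.01,-0.28,0.04],"fingers":-1},{"travel":[0,0,-1],"rot":[0.02,-0.42,0.06],"fingers":-1},{"travel":[0,0,-1],"rot":[0.02,-0.475,0.074],"fingers":-1}]' >/dev/null
python3 -m pendant '[{"travel":[-0.15,-0.4,-0.27],"rot":[0,0,0],"fingers":-1},{"travel":[-0.3,-0.8,-0.5],"rot":[0,0,0],"fingers":-1},{"travel":[-0.4,-1,-0.8],"rot":[0,0,0],"fingers":-1}]' >/dev/null
python3 -m pendant '[{"travel":[0,-0.4,0],"rot":[0,0,0],"fingers":-1},{"travel":[0,-0.8,0],"rot":[0,0,0],"fingers":-1},{"travel":[0,-1,0],"rot":[0,0,0],"fingers":-1}]' >/dev/null
python3 -m pendant '[{"travel":[0,-0.4,0],"rot":[0,0,0],"fingers":-1},{"travel":[0,-0.8,0],"rot":[0,0,0],"fingers":-1},{"travel":[0,-1,0],"rot":[0,0,0],"fingers":-1},{"travel":[0,-1,0],"rot":[0,0,0],"fingers":-1},{"travel":[0,-1,0],"rot":[0,0,0],"fingers":-1}]'
python3 - <<'E'
from h import *
go(([.516,-.156,.40],Rt(.118,.5)))
E
```

```text
clock: 5.9
tcp_pos: [0.492, -0.021, 0.3447]
orientation: [0.246, -0.056, 0.968, 0.014]
wrist_force: [1.0, 0.8, 0.0]
finger_gap: -0.0001
grip_force: 0.0
travel [-0.281, -1.141, -0.371] rot [-0.002, -0.003, -0.002]
```

```bash
cat > look.py <<'E'
from h import *; import sys
C=cam('wrist'); im,d=env.read_camera('wrist'); n=sys.argv[1]; cv2.imwrite(f'pics/{n}.png',im)
ms={}
for t in('cap_green','cap_blue','cap_orange','cap_white'):
    for i,o in enumerate(env.outline_of('wrist',t)[:2]): ms[f'{t}_{i}']=o['mask']; print(t,round(o['conf'],2),np.round(o['xy']))
np.savez(n+'.npz',P=cloud(C,d),im=im,T=C[0],**ms)
E
python3 look.py w2
python3 -m pendant '[{"travel":[-0.1,-0.4,-0.1],"rot":[0,0,0],"fingers":-1},{"travel":[-0.2,-0.8,-0.2],"rot":[0,0,0],"fingers":-1},{"travel":[-0.28,-1,-0.37],"rot":[0,0,0],"fingers":-1},{"travel":[-0.28,-1,-0.37],"rot":[0,0,0],"fingers":-1},{"travel":[-0.28,-1,-0.37],"rot":[0,0,0],"fingers":-1}]'
python3 look.py w3
```

```text
cap_green 0.86 [ 12. 190.]
cap_green 0.59 [ 42. 383.]
cap_blue 0.98 [182. 194.]
cap_blue 0.54 [ 11. 196.]
cap_orange 0.8 [ 96. 144.]
cap_orange 0.57 [181. 103.]
cap_white 0.63 [281. 141.]
cap_white 0.15 [ 96. 143.]
clock: 6.65
tcp_pos: [0.514, -0.138, 0.4]
orientation: [0.246, -0.057, 0.968, 0.014]
wrist_force: [-0.7, 0.9, -1.3]
finger_gap: 0.0002
grip_force: 0.0
cap_green 0.63 [136. 155.]
cap_blue 0.88 [317. 146.]
cap_orange 0.75 [229. 104.]
cap_white 0.61 [398. 104.]
```

View pics/w3.png

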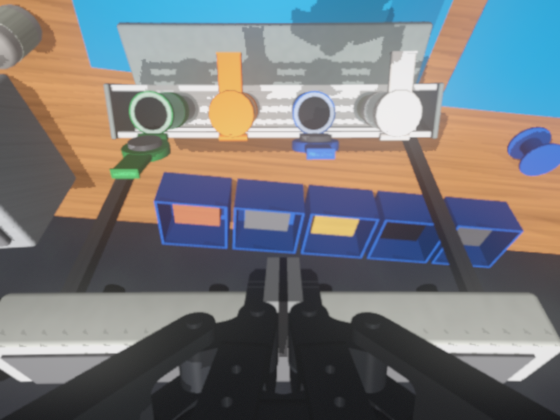

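The wrist view shows left to right: green open (lip 125,170), orange shut (lip 229,65), blue open (lip 320,152) and white shut (lip 402,68), with the air bar behind.

```bash
python3 - <<'E'
from h import *
np.set_printoptions(precision=4,suppress=True)
yaw=.118; O=np.array([.615,-.144,0]); X=R.from_euler('z',yaw).as_matrix()
for n in('w2','w3'):
    D=np.load(n+'.npz'); Q=(D['P']-O)@X
    # bar: front/top
    s=(Q[...,2]>.363)&(Q[...,2]<.378)&(abs(Q[...,0]-.05)<.06); q=Q[s]; 
    if len(q)>50: print(n,'bar',len(q),'x',np.percentile(q[:,0],[2,98]),'y',np.percentile(q[:,1],[1,99]),'slope',np.polyfit(q[:,1],q[:,0],1)[0])
    for c,y0 in (('green',-.1275),('orange',-.0425),('blue',.0425),('white',.1275)):
        k=f'cap_{c}_0'
        if k not in D: continue
        q=Q[D[k]]; q=q[(abs(q[:,1]-y0)<.04)&(q[:,2]>.09)&(q[:,2]<.25)&(abs(q[:,0]+.03)<.08)]
        if len(q)<30: print(n,c,'few',len(q)); continue
        cen=q.mean(0); nn=np.linalg.svd(q-cen,full_matrices=False)[2][2]; nn*=-np.sign(nn[0])
        print(n,c,len(q),'ctr',cen,'normal',nn,'qest',np.arctan2(-nn[0],nn[2])-.0,'lo',np.percentile(q,2,axis=0),'hi',np.percentile(q,98,axis=0))
        # lip
        w=q[:,2]>.195 if c in('green','blue') else q[:,2]<.135
        if w.sum()>8: print('    lip y',np.percentile(q[w,1],[5,95]),q[w].mean(0),w.sum())
E
```

```text
w2 green 794 ctr [-0.0058 -0.1045  0.1777] normal [-0.8703  0.4644 -0.1642] qest 1.7573388269671466 lo [-0.0122 -0.1201  0.1586] hi [ 0.0024 -0.0964  0.1937]
w2 orange 3358 ctr [-0.0374 -0.0332  0.1402] normal [-0.504   0.0383  0.8628] qest 0.5287101798528328 lo [-0.0736 -0.054   0.1198] hi [-0.0071 -0.0132  0.1576]
    lip y [-0.0446 -0.0229] [-0.0596 -0.0332  0.1265] 1168
w2 blue 1588 ctr [-0.0229  0.0533  0.1967] normal [-0.9192  0.1131 -0.3772] qest 1.9602521153261359 lo [-0.0378  0.0324  0.1606] hi [-0.0076  0.0721  0.2269]
    lip y [0.0401 0.0619] [-0.0317  0.0516  0.217 ] 704
w2 white 2969 ctr [-0.0381  0.1349  0.1404] normal [-0.5093  0.0057  0.8606] qest 0.5343696664958711 lo [-0.074   0.1156  0.12  ] hi [-0.0084  0.1544  0.1573]
    lip y [0.1242 0.145 ] [-0.0606  0.1345  0.1266] 1008
w3 bar 8601 x [0.016  0.0711] y [-0.1891  0.2014] slope -0.01226067790423843
w3 green 1601 ctr [-0.0118 -0.1164  0.1994] normal [-0.9796  0.1098 -0.1683] qest 1.7409691607741984 lo [-0.0209 -0.1366  0.164 ] hi [-0.0013 -0.0975  0.2323]
    lip y [-0.1296 -0.1076] [-0.0153 -0.1179  0.2188] 767
w3 orange 2577 ctr [-0.0375 -0.0348  0.1404] normal [-0.5116  0.0037  0.8592] qest 0.5370570648784138 lo [-0.0725 -0.0544  0.1199] hi [-0.0078 -0.0153  0.1574]
    lip y [-0.0453 -0.0237] [-0.0597 -0.0345  0.1268] 886
w3 blue 962 ctr [-0.0233  0.0483  0.1986] normal [-0.9213 -0.0529 -0.3853] qest 1.9669255270598713 lo [-0.0379  0.0289  0.1616] hi [-0.0092  0.0695  0.2272]
    lip y [0.0385 0.0605] [-0.0325  0.0494  0.2198] 420
w3 white 2690 ctr [-0.0377  0.1338  0.1404] normal [-0.51   -0.0298  0.8596] qest 0.5354958039345854 lo [-0.0733  0.1138  0.1199] hi [-0.0082  0.1536  0.1575]
    lip y [0.1233 0.1447] [-0.0603  0.1338  0.1266] 919
```

```bash
cat >> h.py <<'E'
YAW=.118; XR=R.from_euler('z',YAW).as_matrix(); O=np.array([.615,-.144,0])+XR@[0,.0075,0]; HX,HZ=0.,.156
YS=dict(green=-.1275,orange=-.0425,blue=.0425,white=.1275)
def lip(c,q,r=.072,back=0,dx=0,dy=0): # TCP pose at the lip; back along tool z
    Rm=Rt(YAW,.5); h=O+XR@[HX,YS[c]+dy,HZ]
    return h+Rm@[r*np.cos(q)+dx,0,-r*np.sin(q)-back],Rm
E
python3 - <<'E'
from h import *
s=env.get_state()['tcp_pos'];print('rack',(s-O)@XR)
print('green');go(lip('green',1.87,back=.09),lip('green',1.87))
print('blue');go(lip('blue',1.64,back=.09),lip('blue',1.64))
for n,q0 in(('green',1.87),('blue',1.64)):
    p0=lip(n,q0)[0]
    print(n,[np.round(Rt(YAW,.5).T@(lip(n,q)[0]-p0)/.12,2).tolist() for q in np.linspace(q0,0,7)[1:]])
E
```

```text
rack [-0.10006874  0.01174501  0.39920928]
green
travel [0.062, -1.16, 0.855] rot [0.0, -0.003, 0.001]
travel [0.059, -1.161, 1.605] rot [0.0, -0.003, 0.001]
blue
travel [0.196, 0.256, 0.83] rot [0.0, -0.003, 0.001]
travel [0.193, 0.256, 1.58] rot [0.0, -0.003, 0.001]
green [[0.18, -0.0, -0.03], [0.37, 0.0, 0.0], [0.53, 0.0, 0.09], [0.66, 0.0, 0.22], [0.75, -0.0, 0.39], [0.78, -0.0, 0.57]]
blue [[0.16, -0.0, 0.01], [0.32, 0.0, 0.07], [0.45, 0.0, 0.16], [0.55, 0.0, 0.29], [0.62, 0.0, 0.44], [0.64, 0.0, 0.6]]
```

```bash
python3 -m pendant '[{"travel":[0.1,0.13,0.4],"rot":[0,0,0],"fingers":0.2},{"travel":[0.2,0.26,0.7],"rot":[0,0,0],"fingers":0.2},{"travel":[0.2,0.26,0.7],"rot":[0,0,0],"fingers":0.2},{"travel":[0.2,0.26,0.7],"rot":[0,0,0],"fingers":0.2},{"travel":[0.2,0.26,0.7],"rot":[0,0,0],"fingers":0.2}]' 30
python3 - <<'E'
from h import *
im,d=env.read_camera('wrist'); cv2.imwrite('pics/w4.png',im)
go(lip('blue',1.64))
C=cam('wrist')
print(proj(C,lip('blue',1.64)[0]), proj(C,lip('blue',1.64,r=.082)[0]))
E
```

```text
clock: 7.4
tcp_pos: [0.5307, -0.1059, 0.318]
orientation: [0.248, -0.057, 0.967, 0.013]
wrist_force: [0.2, -0.6, 1.3]
finger_gap: 0.051
grip_force: 0.0
travel [0.031, 0.026, 0.905] rot [-0.004, 0.003, 0.001]
[[286.90301207 205.55440031]] [[286.99131935 211.30803751]]
```

View pics/w4.png

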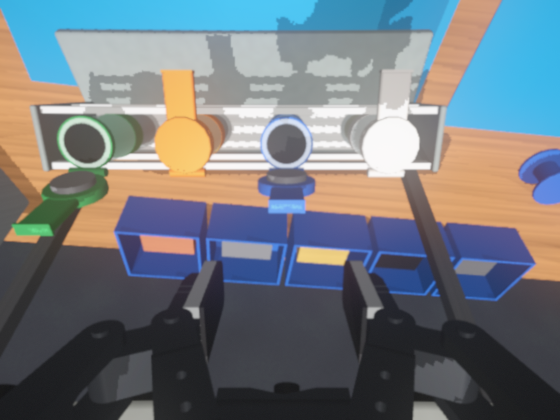

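The blue lip appears at (287,205), which agrees with my projected target (287,206). The fingers straddle it, so I go in.

```bash
python3 -m pendant '[{"travel":[0.03,0.02,0.3],"rot":[0,0,0],"fingers":0.2},{"travel":[0.03,0.02,0.6],"rot":[0,0,0],"fingers":0.2},{"travel":[0.03,0.02,0.8],"rot":[0,0,0],"fingers":0.2},{"travel":[0.03,0.02,0.9],"rot":[0,0,0],"fingers":0.2},{"travel":[0.03,0.02,0.9],"rot":[0,0,0],"fingers":0.2},{"travel":[0.03,0.02,0.9],"rot":[0,0,0],"fingers":-1},{"travel":[0.03,0.02,0.9],"rot":[0,0,0],"fingers":-1},{"travel":[0.03,0.02,0.9],"rot":[0,0,0],"fingers":-1},{"travel":[0.03,0.02,0.9],"rot":[0,0,0],"fingers":-1}]' 30
python3 - <<'E'
from h import *
go(lip('blue',1.64))
E
```

```text
clock: 8.35
tcp_pos: [0.5777, -0.0981, 0.2203]
orientation: [0.248, -0.057, 0.967, 0.013]
wrist_force: [-2.9, -1.9, 6.1]
finger_gap: 0.0236
grip_force: 30.5
travel [-0.016, 0.001, -0.002] rot [-0.004, 0.001, 0.0]
```

```bash
python3 -m pendant '[{"travel":[0.15,0,0.01],"rot":[0,0,0],"fingers":-1},{"travel":[0.31,0,0.07],"rot":[0,0,0],"fingers":-1},{"travel":[0.44,0,0.16],"rot":[0,0,0],"fingers":-1},{"travel":[0.54,0,0.29],"rot":[0,0,0],"fingers":-1},{"travel":[0.61,0,0.44],"rot":[0,0,0],"fingers":-1},{"travel":[0.63,0,0.6],"rot":[0,0,0],"fingers":-1},{"travel":[0.63,0,0.7],"rot":[0,0,0],"fingers":-1},{"travel":[0.63,0,0.7],"rot":[0,0,0],"fingers":-1},{"travel":[0.63,0,0.7],"rot":[0,0,0],"fingers":-1}]'
python3 - <<'E'
from h import *
go(lip('blue',0))
E
```

```text
clock: 9.25
tcp_pos: [0.5512, -0.1014, 0.1093]
orientation: [0.247, -0.056, 0.967, 0.013]
wrist_force: [-2.3, -4.3, 4.1]
finger_gap: 0.0232
grip_force: 45.3
travel [-0.013, 0.001, -0.109] rot [-0.004, -0.001, -0.0]
```

```bash
python3 -m pendant '[{"travel":[0,0,0],"rot":[0,0,0],"fingers":0.2},{"travel":[0,0,0],"rot":[0,0,0],"fingers":0.2},{"travel":[0,0,0],"rot":[0,0,0],"fingers":0.2},{"travel":[0,0,-0.3],"rot":[0,0,0],"fingers":0.2},{"travel":[0,0,-0.7],"rot":[0,0,0],"fingers":0.2},{"travel":[0,0,-1],"rot":[0,0,0],"fingers":0.2},{"travel":[0,0,-1],"rot":[0,0,0],"fingers":0.2},{"travel":[0,0,-1],"rot":[0,0,0],"fingers":0.2}]' >/dev/null
python3 -m pendant '[{"travel":[0,-0.4,-0.4],"rot":[0,0,0],"fingers":0.2},{"travel":[0,-0.8,-0.8],"rot":[0,0,0],"fingers":0.2},{"travel":[0,-1,-0.9],"rot":[0,0,0],"fingers":0.2},{"travel":[0,-1,-0.9],"rot":[0,0,0],"fingers":0.2}]'
cat > angle.py <<'E'
from h import *
np.set_printoptions(precision=4,suppress=True)
C=cam('wrist'); im,d=env.read_camera('wrist'); Q=(cloud(C,d)-O)@XR; cv2.imwrite('pics/ang.png',im)
for c,y0 in YS.items():  # lip surface of a shut cap: height above home plane vs. distance from hinge
    V=Q-[HX,0,HZ]; r=-V[...,0]*.8776-V[...,2]*.4794; h=-V[...,0]*.4794+V[...,2]*.8776
    for lo,hi,nm in((.055,.08,'lip'),(.012,.036,'disc')):
        s=(abs(V[...,1]-y0)<.009)&(r>lo)&(r<hi)&(abs(h)<.03)
        print(c,nm,s.sum(),np.round(np.median(h[s])*1000,1) if s.any() else '', np.polyfit(r[s],h[s],1) if s.sum()>30 else '')
E
python3 angle.py
```

```text
clock: 10.45
tcp_pos: [0.4572, -0.2364, 0.3102]
orientation: [0.247, -0.056, 0.967, 0.012]
wrist_force: [0.3, 0.6, 0.1]
finger_gap: 0.0513
grip_force: 0.0
green lip 0  
green disc 400 -5.8 [-0.0012 -0.0058]
orange lip 486 3.1 [-0.003   0.0033]
orange disc 421 5.1 [0.002 0.005]
blue lip 499 3.2 [0.004 0.003]
blue disc 432 5.1 [0.0077 0.0049]
white lip 511 3.4 [0.0038 0.0031]
white disc 437 5.4 [-0.005   0.0056]
```

Blue lies exactly like the shut orange and white caps, so it is home. Green next.

```bash
python3 - <<'E'
from h import *
go(lip('green',1.87,back=.09),lip('green',1.87))
E
```

```text
travel [-0.791, -0.389, 0.47] rot [-0.005, -0.001, -0.002]
travel [-0.792, -0.385, 1.22] rot [-0.005, -0.001, -0.002]
```

```bash
python3 -m pendant '[{"travel":[-0.35,-0.2,0.1],"rot":[0,0,0],"fingers":0.2},{"travel":[-0.7,-0.35,0.25],"rot":[0,0,0],"fingers":0.2},{"travel":[-0.79,-0.385,0.47],"rot":[0,0,0],"fingers":0.2},{"travel":[-0.79,-0.385,0.47],"rot":[0,0,0],"fingers":0.2},{"travel":[-0.79,-0.385,0.47],"rot":[0,0,0],"fingers":0.2}]'
python3 - <<'E'
from h import *
im,d=env.read_camera('wrist'); Q=(cloud(cam('wrist'),d)-O)@XR-[HX,0,HZ]
a=np.hypot(Q[...,0],Q[...,2]); s=(abs(Q[...,1]+.1275)<.009)&(a>.055)&(a<.08)&(Q[...,2]>0)&(abs(Q[...,0])<.05)
v=np.median(Q[s],0); print(s.sum(),v,.5+np.arctan2(v[2],-v[0])+np.arcsin(.0035/np.hypot(v[0],v[2])))
s=(abs(Q[...,1]+.1275)<.03)&(a>.06)&(a<.08)&(Q[...,2]>0)&(abs(Q[...,0])<.05);print(np.percentile(Q[s][:,1],[3,97]))
go(lip('green',1.87))
E
```

```text
clock: 11.0
tcp_pos: [0.571, -0.2627, 0.3007]
orientation: [0.244, -0.057, 0.968, 0.016]
wrist_force: [-0.2, -0.4, -0.1]
finger_gap: 0.0512
grip_force: 0.0
904 [-0.01709743 -0.12748485  0.0713713 ] 1.8833791801356283
[-0.13926397 -0.11696771]
travel [-0.021, -0.059, 0.725] rot [0.002, -0.005, -0.001]
```

```bash
python3 -m pendant '[{"travel":[-0.01,-0.02,0.3],"rot":[0,0,0],"fingers":0.2},{"travel":[-0.01,-0.02,0.55],"rot":[0,0,0],"fingers":0.2},{"travel":[-0.01,-0.02,0.72],"rot":[0,0,0],"fingers":0.2},{"travel":[-0.01,-0.02,0.73],"rot":[0,0,0],"fingers":0.2},{"travel":[-0.01,-0.02,0.73],"rot":[0,0,0],"fingers":0.2}]'
python3 - <<'E'
from h import *
go(lip('green',1.87))
E
```

```text
clock: 11.55
tcp_pos: [0.6137, -0.262, 0.2282]
orientation: [0.246, -0.057, 0.968, 0.014]
wrist_force: [0.1, -0.3, -0.6]
finger_gap: 0.0512
grip_force: 0.0
travel [0.0, -0.025, 0.015] rot [-0.001, -0.003, -0.0]
```

```bash
python3 -m pendant '[{"travel":[0,-0.02,0.02],"rot":[0,0,0],"fingers":-1},{"travel":[0,-0.02,0.02],"rot":[0,0,0],"fingers":-1},{"travel":[0,-0.02,0.02],"rot":[0,0,0],"fingers":-1},{"travel":[0,-0.02,0.02],"rot":[0,0,0],"fingers":-1},{"travel":[0,-0.02,0.02],"rot":[0,0,0],"fingers":-1}]' 30
python3 -m pendant '[{"travel":[0.18,0,-0.03],"rot":[0,0,0],"fingers":-1},{"travel":[0.36,0,0],"rot":[0,0,0],"fingers":-1},{"travel":[0.53,0,0.09],"rot":[0,0,0],"fingers":-1},{"travel":[0.66,0,0.22],"rot":[0,0,0],"fingers":-1},{"travel":[0.75,0,0.39],"rot":[0,0,0],"fingers":-1},{"travel":[0.78,0,0.57],"rot":[0,0,0],"fingers":-1},{"travel":[0.78,0,0.67],"rot":[0,0,0],"fingers":-1},{"travel":[0.78,0,0.67],"rot":[0,0,0],"fingers":-1},{"travel":[0.78,0,0.67],"rot":[0,0,0],"fingers":-1}]'
python3 -m pendant '[{"travel":[0,0,0],"rot":[0,0,0],"fingers":0.2},{"travel":[0,0,0],"rot":[0,0,0],"fingers":0.2},{"travel":[0,0,0],"rot":[0,0,0],"fingers":0.2},{"travel":[0,0,-0.3],"rot":[0,0,0],"fingers":0.2},{"travel":[0,0,-0.7],"rot":[0,0,0],"fingers":0.2},{"travel":[0,0,-1],"rot":[0,0,0],"fingers":0.2},{"travel":[0,0,-1],"rot":[0,0,0],"fingers":0.2},{"travel":[0,0,-1],"rot":[0,0,0],"fingers":0.2}]' >/dev/null
python3 -m pendant '[{"travel":[0,0.4,-0.4],"rot":[0,0,0],"fingers":0.2},{"travel":[0,0.7,-0.6],"rot":[0,0,0],"fingers":0.2},{"travel":[0,0.7,-0.6],"rot":[0,0,0],"fingers":0.2},{"travel":[0,0.7,-0.6],"rot":[0,0,0],"fingers":0.2}]'
python3 angle.py; python3 -c "
from h import *
go(lip('orange',0,back=.09),lip('orange',0))"
```

```text
clock: 12.05
tcp_pos: [0.6161, -0.2651, 0.2277]
orientation: [0.247, -0.057, 0.967, 0.013]
wrist_force: [-3.2, 1.6, 6.3]
finger_gap: 0.0233
grip_force: 30.1
clock: 12.95
tcp_pos: [0.5712, -0.2706, 0.1118]
orientation: [0.246, -0.056, 0.968, 0.013]
wrist_force: [-13.3, 1.3, 12.4]
finger_gap: 0.0232
grip_force: 45.8
clock: 14.15
tcp_pos: [0.4714, -0.196, 0.2791]
orientation: [0.246, -0.058, 0.967, 0.014]
wrist_force: [-0.0, -0.6, -0.5]
finger_gap: 0.0513
grip_force: 0.0
green lip 606 3.0 [0.0062 0.0026]
green disc 518 5.0 [-0.0043  0.0051]
orange lip 589 3.1 [0.0035 0.0028]
orange disc 504 5.1 [-0.0024  0.0052]
blue lip 593 3.2 [0.0025 0.0031]
blue disc 515 5.2 [0.0045 0.0051]
white lip 613 3.3 [-0.0012  0.0034]
white disc 526 5.5 [0.0012 0.0055]
travel [0.001, 0.006, 0.739] rot [-0.001, -0.002, 0.001]
travel [-0.001, 0.007, 1.489] rot [-0.001, -0.002, 0.001]
```

Green is home as well. Orange next.

```bash
python3 -m pendant '[{"travel":[0,0,0.4],"rot":[0,0,0],"fingers":0.2},{"travel":[0,0,0.8],"rot":[0,0,0],"fingers":0.2},{"travel":[0,0,0.8],"rot":[0,0,0],"fingers":0.2}]'
python3 -m pendant '[{"travel":[0,0,0.3],"rot":[0,0,0],"fingers":0.2},{"travel":[0,0,0.55],"rot":[0,0,0],"fingers":0.2},{"travel":[0,0,0.69],"rot":[0,0,0],"fingers":0.2},{"travel":[0,0,0.69],"rot":[0,0,0],"fingers":0.2},{"travel":[0,0,0.69],"rot":[0,0,0],"fingers":0.2},{"travel":[0,0,0.69],"rot":[0,0,0],"fingers":-1},{"travel":[0,0,0.69],"rot":[0,0,0],"fingers":-1},{"travel":[0,0,0.69],"rot":[0,0,0],"fingers":-1},{"travel":[0,0,0.69],"rot":[0,0,0],"fingers":-1},{"travel":[0,0,0.69],"rot":[0,0,0],"fingers":-1}]' 30
python3 -c "
from h import *
go(lip('orange',0))"
```

```text
clock: 14.5
tcp_pos: [0.5152, -0.1898, 0.1864]
orientation: [0.241, -0.056, 0.969, 0.018]
wrist_force: [-0.1, 0.6, -0.7]
finger_gap: 0.0517
grip_force: 0.0
clock: 15.5
tcp_pos: [0.5562, -0.187, 0.1234]
orientation: [0.247, -0.057, 0.967, 0.014]
wrist_force: [-4.1, 3.5, 6.2]
finger_gap: 0.0233
grip_force: 30.2
travel [0.006, 0.006, 0.015] rot [-0.001, -0.0, 0.0]
```

```bash
python3 -m pendant '[{"travel":[-0.04,0,-0.2],"rot":[0,0,0],"fingers":-1},{"travel":[-0.14,0,-0.38],"rot":[0,0,0],"fingers":-1},{"travel":[-0.3,0,-0.51],"rot":[0,0,0],"fingers":-1},{"travel":[-0.49,0,-0.58],"rot":[0,0,0],"fingers":-1},{"travel":[-0.7,0,-0.58],"rot":[0,0,0],"fingers":-1},{"travel":[-0.79,0,-0.56],"rot":[0,0,0],"fingers":-1},{"travel":[-0.87,0,-0.53],"rot":[0,0,0],"fingers":-1},{"travel":[-0.87,0,-0.53],"rot":[0,0,0],"fingers":-1}]' 40
python3 -c "
from h import *
go(lip('orange',1.9))"
```

```text
clock: 16.3
tcp_pos: [0.6175, -0.1794, 0.2285]
orientation: [0.246, -0.057, 0.967, 0.014]
wrist_force: [-3.4, 2.3, 5.1]
finger_gap: 0.0224
grip_force: 39.5
travel [0.083, 0.004, -0.031] rot [-0.001, -0.001, 0.001]
```

Release, back off along the tool and check.

```bash
python3 -m pendant '[{"travel":[0,0,0],"rot":[0,0,0],"fingers":0.2},{"travel":[0,0,0],"rot":[0,0,0],"fingers":0.2},{"travel":[0,0,0],"rot":[0,0,0],"fingers":0.2},{"travel":[0.03,0,-0.3],"rot":[0,0,0],"fingers":0.2},{"travel":[0.1,0,-0.65],"rot":[0,0,0],"fingers":0.2},{"travel":[0.3,0,-1],"rot":[0,0,0],"fingers":0.2},{"travel":[0.6,0,-1],"rot":[0,0,0],"fingers":-1},{"travel":[0.6,0,-1],"rot":[0,0,0],"fingers":-1}]'
python3 angle.py; python3 - <<'E'
from h import *
im,d=env.read_camera('wrist'); Q=(cloud(cam('wrist'),d)-O)@XR-[HX,0,HZ]
a=np.hypot(Q[...,0],Q[...,2]); s=(abs(Q[...,1]+.0425)<.009)&(a>.055)&(a<.08)&(Q[...,2]>0)&(abs(Q[...,0])<.06)
v=np.median(Q[s],0); print(s.sum(),v,.5+np.arctan2(v[2],-v[0]))
im,d=env.read_camera('scene'); cv2.imwrite('pics/scene5.png',im[130:350,150:450].repeat(2,0).repeat(2,1))
B=np.array([.459,.329,0])
print('pose for -x side of switch')
X=R.from_euler('z',.2).as_matrix()
go((B+X@[-.11,0,.26],Rt(.2)))
print(np.round(Rt(YAW,.5).T@(B+X@[-.11,0,.26]-env.get_state()['tcp_pos'])/.12,2))
E
```

```text
clock: 17.1
tcp_pos: [0.4937, -0.1937, 0.2973]
orientation: [0.245, -0.055, 0.968, 0.014]
wrist_force: [-0.7, 0.3, -2.1]
finger_gap: 0.023
grip_force: 0.0
green lip 626 3.0 [-0.0057  0.0034]
green disc 531 4.9 [-0.0055  0.005 ]
orange lip 0  
orange disc 490 -5.7 [ 0.0016 -0.0058]
blue lip 634 3.2 [-0.0001  0.0032]
blue disc 536 5.2 [0.0028 0.0052]
white lip 659 3.4 [0.0036 0.0031]
white disc 564 5.3 [0.0015 0.0052]
726 [-0.01236047 -0.04231136  0.07003987] 1.8961172875281287
pose for -x side of switch
travel [0.791, 4.296, -0.069] rot [-0.022, 0.476, -0.078]
[ 0.79  4.3  -0.06]
```

View pics/scene5.png

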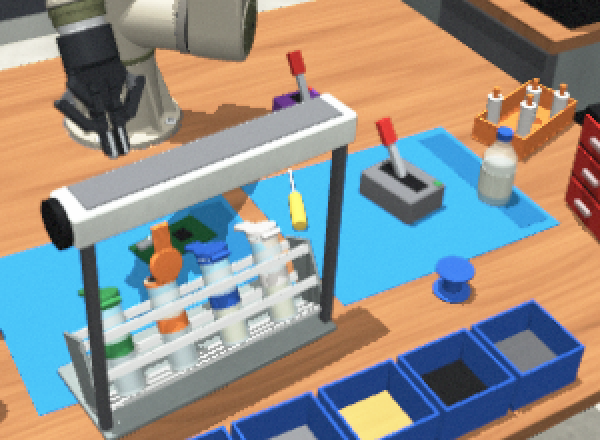

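Orange (165,250) stands open and green, blue and white are shut. The lever (388,135) leans towards the robot, so it is off. Now back to the switch.

```bash
for i in 1 2 3 ; do python3 -m pendant '[{"travel":[0.1,0.4,0],"rot":[0,0,0],"fingers":-1},{"travel":[0.2,0.8,0],"rot":[0,0,0],"fingers":-1},{"travel":[0.26,1,0],"rot":[0,0,0],"fingers":-1}]' >/dev/null; done
python3 -m pendant '[{"travel":[0,0.4,0],"rot":[0,0.14,-0.02],"fingers":-1},{"travel":[0,0.8,0],"rot":[-0.01,0.28,-0.04],"fingers":-1},{"travel":[0,1,0],"rot":[-0.02,0.42,-0.06],"fingers":-1},{"travel":[0,1,0],"rot":[-0.022,0.476,-0.078],"fingers":-1},{"travel":[0,1,0],"rot":[-0.022,0.476,-0.078],"fingers":-1},{"travel":[0,1,0],"rot":[-0.022,0.476,-0.078],"fingers":-1}]'
python3 - <<'E'
from h import *
B=np.array([.459,.329,0]); X=R.from_euler('z',.2).as_matrix()
print((env.get_state()['tcp_pos']-B)@X)
f=lambda x,z:(B+X@[x,0,z],Rt(.2))
go(f(-.11,.26),f(-.11,.125),f(.01,.125))
E
```

```text
clock: 18.75
tcp_pos: [0.3602, 0.2736, 0.2529]
orientation: [-0.0, -0.1, 0.995, 0.0]
wrist_force: [-1.1, -0.9, -0.8]
finger_gap: -0.0001
grip_force: 0.0
[-0.10787614 -0.03462287  0.25294086]
travel [0.017, 0.289, -0.059] rot [0.001, -0.0, 0.001]
travel [0.017, 0.288, 1.066] rot [0.001, -0.0, 0.001]
travel [-0.983, 0.286, 1.066] rot [0.001, -0.0, 0.001]
```

```bash
python3 -m pendant '[{"travel":[0.02,0.29,0],"rot":[0,0,0],"fingers":-1},{"travel":[0.02,0.29,0.3],"rot":[0,0,0],"fingers":-1},{"travel":[0.02,0.29,0.7],"rot":[0,0,0],"fingers":-1},{"travel":[0.02,0.29,1],"rot":[0,0,0],"fingers":-1},{"travel":[0.02,0.29,1],"rot":[0,0,0],"fingers":-1}]'
python3 -m pendant '[{"travel":[-0.2,0,0],"rot":[0,0,0],"fingers":-1},{"travel":[-0.4,0,0],"rot":[0,0,0],"fingers":-1},{"travel":[-0.6,0,0],"rot":[0,0,0],"fingers":-1},{"travel":[-0.8,0,0],"rot":[0,0,0],"fingers":-1},{"travel":[-0.97,0,0],"rot":[0,0,0],"fingers":-1},{"travel":[-0.97,0,0],"rot":[0,0,0],"fingers":-1},{"travel":[-0.97,0,0],"rot":[0,0,0],"fingers":-1}]'
python3 -m pendant '[{"travel":[0.2,0,-0.1],"rot":[0,0,0],"fingers":-1},{"travel":[0.4,0,-0.4],"rot":[0,0,0],"fingers":-1},{"travel":[0.6,0,-0.8],"rot":[0,0,0],"fingers":-1},{"travel":[0.8,0,-1],"rot":[0,0,0],"fingers":-1},{"travel":[0.8,0,-1],"rot":[0,0,0],"fingers":-1},{"travel":[0.8,0,-1],"rot":[0,0,0],"fingers":-1}]'
python3 - <<'E'
from h import *
B=np.array([.459,.329,0]); X=R.from_euler('z',.2).as_matrix()
M=np.load('masks.npz')
for c in('scene','top'):
    im,d=env.read_camera(c); P=cloud(cam(c),d); Q=(P-B)@X
    hsv=cv2.cvtColor(im,cv2.COLOR_BGR2HSV)
    red=((hsv[...,0]<8)|(hsv[...,0]>172))&(hsv[...,1]>120)&(Q[...,2]>.07)&(Q[...,2]<.17)&(abs(Q[...,0])<.12)&(abs(Q[...,1])<.06)
    print(c,red.sum(),np.median(Q[red],0) if red.any() else '')
    d0=np.load(c+'0.npz')['d']; print('depth changed px',int((abs(d-d0)>.02).sum()))
    if c=='scene': cv2.imwrite('pics/scene6.png',im)
    for n in('board','screwdriver','spool','flux_bottle','multimeter','wash_bottle'):
        o=env.outline_of(c,n)
        k=[x for x in M if x.startswith(f'{c}|{n}|')]
        if o and k: q=P[o[0]['mask']]; print(n,np.round(np.nanmedian(q,0)-np.median(M[k[0]],0),3))
E
```

```text
clock: 19.25
tcp_pos: [0.3463, 0.3043, 0.1302]
orientation: [-0.003, -0.1, 0.995, -0.001]
wrist_force: [-1.3, 0.1, 0.2]
finger_gap: 0.0003
grip_force: 0.0
clock: 19.95
tcp_pos: [0.4646, 0.3299, 0.1355]
orientation: [0.001, -0.1, 0.995, 0.001]
wrist_force: [0.8, -0.6, 0.1]
finger_gap: -0.0002
grip_force: 0.0
clock: 20.55
tcp_pos: [0.3695, 0.3108, 0.2552]
orientation: [0.001, -0.101, 0.995, 0.001]
wrist_force: [0.5, 0.2, -0.3]
finger_gap: -0.0002
grip_force: 0.0
scene 52 [ 0.05919972 -0.00821158  0.1311512 ]
depth changed px 31199
board [-0.002  0.024 -0.   ]
screwdriver [ 0.002  0.    -0.   ]
spool [0.001 0.    0.001]
flux_bottle [ 0.001 -0.    -0.001]
multimeter [0.056 0.746 0.013]
wash_bottle [-0.001  0.002 -0.004]
top 98 [ 0.04562934 -0.0012402   0.12824971]
depth changed px 34675
board [0.    0.003 0.   ]
screwdriver [-0.01   0.004 -0.003]
spool [-0.001  0.    -0.   ]
flux_bottle [ 0.001 -0.001  0.001]
multimeter [0.163 0.407 0.109]
wash_bottle [-0.048 -0.143 -0.044]
```

View pics/scene6.png

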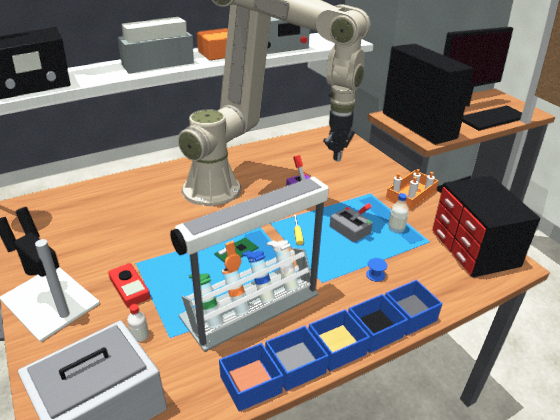

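The final picture shows the lever (363,209) back on, orange (232,262) open and the other caps shut. The bystanders stand where they were: the multimeter is unmoved at (128,285), so the large network shifts were misdetections. The arm is clear, so I hand in.

```bash
python3 -c "
from workcell import env
print(env.hand_in())"
```

```text
the job is handed in; nothing more can be done
None
```

The job is handed in (no verdict was returned): the drier was switched off, green and blue pressed shut, orange opened to about 1.9 rad and the drier switched back on at 20.6 s, with white left shut and no bystander visibly moved.

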